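# Unstack the microscope accessories

## Task

Someone has piled the microscope accessories on top of one another. Take the pile apart from the top down, one thing at a time: stand the oil bottle on the small round plate, lay the cover-glass box on the small rectangular plate, the petri dish on the large round plate, and last the slide box on the long rectangular plate. Set each thing right way up in the middle of its plate, the two rectangular ones lined up with their plates; never tip anything over on the way, and leave the objective case and the spare eyepiece where they stand.

Things in the scene. Friction and masses are not known exactly. Their poses are not given: they have to be found in the camera images.
- bottle_mid (a point): Centre of the oil bottle: small yellowish round bottle with a white cap, 61 mm tall; the lower 46 mm is 27 mm in diameter, above it a cap 16 mm in diameter. Stands on top of the pile at the start. Origin on its axis half-way up (30.5 mm above its underside), z up along the axis. About 30 g.
- glass_box_mid (a point): Centre of the cover-glass box: white rectangular box with a closed pale lid that does not come off, 31 mm along its x, 41 mm along its y, 18 mm high. Second from the top at the start: it lies on the petri dish and carries the bottle. Origin half-way up, 9 mm above its underside; z up. About 30 g.
- dish_mid (a point): Centre of the petri dish: flat round dish, beige inside, closed by a lid that does not come off, 60 mm in diameter, 14 mm high. Third from the top: it lies on the slide box (overhanging its long sides by about 5 mm each) and carries the cover-glass box. Origin half-way up, 7 mm above its underside; z up. About 28 g.
- slidebox_mid (a point): Centre of the slide box: grey plastic rectangular box with a closed lid that does not open and a pale panel on top, 50 mm along its x, 86 mm along its y, 30 mm high; a small black clasp on one short end. Lies flat on the bench at the bottom of the pile. Origin half-way up, 15 mm above its underside; z up. About 140 g.
- bottle_plate_top (a point): Place of the oil bottle: the small round aluminium plate, 50 mm in diameter, with a cork round inlay 29 mm in diameter in the middle. Its origin is the centre of its top face, 8 mm above the bench; x and y lie in that face, z up. Fixed to the bench, nothing sticks up from it.
- box_plate_top (a point): Place of the cover-glass box: the small rectangular aluminium plate, 55 mm along its x, 65 mm along its y, with a cork rectangular inlay 33 x 43 mm in the middle; the box's long side goes along the plate's long side, either way round. Its origin is the centre of its top face, 8 mm above the bench; x and y lie in that face, z up. Fixed to the bench, nothing sticks up from it.
- dish_plate_top (a point): Place of the petri dish: the large round aluminium plate, 84 mm in diameter, with a cork round inlay 62 mm in diameter in the middle. Its origin is the centre of its top face, 8 mm above the bench; x and y lie in that face, z up. Fixed to the bench, nothing sticks up from it.
- slidebox_plate_top (a point): Place of the slide box: the long rectangular aluminium plate, 74 mm along its x, 110 mm along its y, with a cork rectangular inlay 52 x 88 mm in the middle; the slide box's long side goes along the plate's long side, either way round. Its origin is the centre of its top face, 8 mm above the bench; x and y lie in that face, z up. Fixed to the bench, nothing sticks up from it.
- case_mid (a point): Bystander, not to be moved: the objective case, a white round pot with a black screw cap, 39 mm in diameter, 55 mm tall, standing on the bench. Origin at its centre, half-way up.
- ocular_mid (a point): Bystander, not to be moved: the spare eyepiece, a black round stepped piece with a white band, 37 mm in diameter, 42 mm tall, standing on the bench. Origin at its centre, half-way up.
There are look-alikes about, which are no part of the job. There is more than one size of the part that bears dish_mid; the job needs the middle-sized.

How it is judged:
By the outcome, as a careful person would: the job done as asked, in the order asked, and still so for the second after the job is handed in, with the robot touching nothing.
It also fails if it takes over 136 s, if anything falls off the work surface, if the arm or the gripper's body presses on something with over 40 N, if the wrist force passes 120 N, or if a joint passes its speed limit or range.

## Robot

A 7-joint arm with a two-finger parallel gripper is mounted at the origin on a cart in front of the work surface, level with it; the furniture and walls round the work are solid. World frame = base frame: x ahead of the robot, y to its left, z up, the work surface at z = 0. Lengths are in m, angles in rad, forces in N, time in s.
With the tool pointing down it reaches from about 0.35 to 0.9 m from the base axis. Payload 7.2 kg.
Tool frame: the origin (TCP) lies midway between the tips of the shut fingers; the grasp point (between the pads) lies 19 mm behind it (grip_depth is the distance from the TCP to the grasp point, in m); z points along the fingers, y is the line along which they close (so a half turn about z gives the same grasp; the last joint's range is limited). The gripper opens to 88 mm and grips with 3 to 60 N. Pads are 20 mm wide; open, the fingers measure 115 mm over their backs; the gripper's body (75 mm by 178 mm) begins 61 mm behind the grasp point.
Start: joints at [-1.323, 0.411, -0.013, 1.596, 0.006, 1.134, -0.082], TCP at [0.194, 0.594, 0.223] pointing down, gripper open.
Joint ranges: [-2.95, 2.95], [-0.29, 1.99], [-1.47, 1.44], [0.14, 2.54], [-1.03, 4.17], [0.13, 1.85], [-2.86, 2.86]. Speed limits (rad/s): [2.39, 2.39, 3.01, 3.01, 3.14, 3.14, 3.14].

## Interface

Orientations are given as a rotation vector (axis times angle).
In Python, from rig import get_obs, capture, close_job, regions_of, grip_depth gives the robot as it stands.
- The arm moves only by the tool apply_moves, never from a script. Its argument "series" is a list of rows, each an object with "hand": the finger opening in mm, from 0 to 87.8; "dp": the shift along the world's x, y, z in mm, a list of three; "delta_rot": the turn, a rotation vector about the world's x, y, z in degrees, a list of three. A call has 1 to 10 rows; each row is the pose to reach, as a shift and turn from the pose commanded when the call began; what a row does not reach only later rows make up. A row lasts 1/8 s, in which the tool goes at most 62.5 mm and 10.7 degrees, less where a joint would pass 70% of its speed; a pose out of reach is approached as far as the arm can. A call with a gripper value outside its range is refused whole. The fingers move at their own pace and stop on an object; "newtons" is the grip in N (left out, the last holds). Time passes only in rows, so rows that repeat a pose let the fingers close. It gives the time, the measured TCP pose, the force, the opening and the grip force at its end, in the units of the state.
- get_obs(): the state, without advancing time (a new reading comes with each control period).
- capture(name): name is "side" or "top"; returns a dict with "image" (400x640x3 uint8, red, green, blue), "depth" (400x640 float32, m along the optical axis (not along the pixel's ray), 0 where there is no reading), "fx", "fy", "cx", "cy" (pixels), "dist" ([k1, k2, p1, p2, k3] as OpenCV has them; the pictures are not rectified), "pose" (4x4, takes a point from camera to world coordinates). Camera axes: x right, y down, z forward; pixel columns grow to the right and rows downward; lengths in m; the calibration is good to about 2 mm. A picture is of the moment at which its call begins.
- close_job(): hands the job in; it is judged then, once.
Trained networks look in a picture, given as the dict that the camera call returned (one of the last four; its "shot" number tells which), for a name from the list of things; names that differ only in an ending like _2 or _b are one class to them, and where a whole thing is asked for, a point or a joint stands for the part that bears it (a point fixed in the world has none). Each returns a list of dicts, best first, with "conf" (0 to 1); they miss things now and then, are a little off and sometimes report something else, mostly with a low value. They report only what shows in the picture. A call takes as long as a camera call. They do not tell look-alikes from the thing itself.
- regions_of(picture, thing): "mask" (400x640 bool, what is visible of it) and "at" ([column, row] in pixels, amid what is visible of it).
The state is a dict: "clock": time; "joint_pos": joint angles; "qd": joint speeds; "joint_torque": joint torques, N m; "eef_pos": TCP position; "orientation": TCP orientation; "ft_force": force on the tool from outside, world axes, zero at the start; "moment": the same for the moment, N m; "grip_width": finger opening in m; "gripper_force": force on a finger pad.
Only numpy, scipy, OpenCV 4.12 (cv2) and the standard library are available. Lean on these libraries where they do the work, as an engineer would, in place of code of your own. Each camera call takes 0.05 s, during which the arm holds its last target. There are 200 camera calls.

## Working session

There is one attempt and no reset: what is moved stays moved. The work goes in short steps, Python scripts to look and compute and a tool call to move; the robot and the scene stay as the last step left them, time stands still between calls to the robot, and variables do not carry over. Pictures are saved under pics/ and viewed, at most 14 in all, crops included, and the job is handed in when it is done.

Besides the shell and the picture viewer there is one more tool, called after "Request:" in YAML: its name, and indented under it one key for each argument. apply_moves: Moves the arm, as the interface text tells. Its arguments: {"type":"object","properties":{"series":{"type":"array"},"newtons":{"type":"number"}},"required":["series"]}

```bash
mkdir -p pics
cat > h.py <<'E'
import numpy as np,cv2
from rig import *
NAMES="bottle_mid glass_box_mid dish_mid slidebox_mid bottle_plate_top box_plate_top dish_plate_top slidebox_plate_top case_mid ocular_mid".split()
def cloud(p,mask):
    v,u=np.nonzero(mask&(p["depth"]>0)); d=p["depth"][v,u]
    K=np.array([[p["fx"],0,p["cx"]],[0,p["fy"],p["cy"]],[0,0,1.]])
    n=cv2.undistortPoints(np.c_[u,v].astype(np.float64)[:,None],K,np.array(p["dist"],float))[:,0]
    P=np.c_[n*d[:,None],d]; T=np.array(p["pose"]); return P@T[:3,:3].T+T[:3,3]
def save(p,f,crop=None,s=1):
    im=p["image"][...,::-1]
    if crop: im=im[crop[1]:crop[3],crop[0]:crop[2]]
    cv2.imwrite("pics/"+f,cv2.resize(im,None,fx=s,fy=s,interpolation=cv2.INTER_CUBIC))
def top(P,band=.004):
    z=np.percentile(P[:,2],95); Q=P[abs(P[:,2]-z)<band]; 
    (c,s,a)=cv2.minAreaRect((Q[:,:2]*1000).astype(np.float32)); return z,c,s,a
E
python3 - <<'E'
from h import *
o=get_obs(); print(o["eef_pos"],o["orientation"],grip_depth)
for c in("top","side"):
    p=capture(c); save(p,c+"0.png"); print(c,np.round(p["pose"],2).tolist())
    for n in NAMES:
        for r in regions_of(p,n)[:4]:
            P=cloud(p,r["mask"])
            if len(P)<20: print(n,r["conf"],r["at"],"few");continue
            z,cc,s,a=top(P); print(n,round(r["conf"],2),np.round(r["at"]),len(P),"z%.0f"%(z*1000),np.round(cc),np.round(s),round(a))
E
```

```text
[0.19399816 0.59360698 0.2218191 ] [-4.93964254e-01 -3.10235581e+00  2.48730120e-03] 0.0187
top [[0.0, -0.99, 0.12, 0.4], [-1.0, -0.0, 0.0, 0.02], [-0.0, -0.12, -0.99, 1.54], [0.0, 0.0, 0.0, 1.0]]
bottle_mid 0.51 [220. 202.] 85 z127 [555. 315.] [12. 10.] 43
glass_box_mid 0.37 [223.6, 202.2] few
dish_mid 0.73 [224. 198.] 125 z50 [558. 317.] [51. 56.] 63
dish_mid 0.58 [176. 158.] 590 z26 [699. 463.] [80. 75.] 15
dish_mid 0.43 [211. 172.] 139 z16 [658. 351.] [34. 37.] 45
dish_mid 0.18 [212. 211.] 155 z36 [554. 323.] [82. 49.] 86
slidebox_mid 0.74 [230. 212.] 248 z44 [553. 321.] [60. 38.] 80
bottle_plate_top 0.56 [266. 253.] 198 z13 [412. 183.] [42. 40.] 3
box_plate_top 0.91 [439. 243.] 317 z13 [ 440. -334.] [49. 61.] 0
dish_plate_top 0.75 [270. 184.] 573 z14 [621. 171.] [79. 77.] 14
slidebox_plate_top 0.87 [422. 205.] 847 z14 [ 572. -290.] [109.  75.] 90
case_mid 0.74 [298. 156.] 147 z61 [705.  86.] [29. 35.] 64
ocular_mid 0.69 [460. 214.] 120 z45 [ 532. -403.] [21. 19.] 65
ocular_mid 0.63 [266. 252.] 211 z13 [411. 183.] [42. 40.] 1
side [[0.95, -0.13, 0.28, 0.22], [-0.31, -0.33, 0.89, -1.01], [-0.02, -0.93, -0.36, 0.5], [0.0, 0.0, 0.0, 1.0]]
bottle_mid 0.59 [296. 174.] 62 z121 [555. 315.] [13.  9.] 12
dish_mid 0.44 [313. 182.] 126 z21 [692. 453.] [72. 72.] 59
box_plate_top 0.95 [319. 294.] 480 z9 [ 436. -337.] [55. 68.] 4
dish_plate_top 0.58 [326. 205.] 62 z9 [643. 162.] [70. 29.] 71
slidebox_plate_top 0.61 [360. 273.] 785 z9 [ 570. -291.] [112.  75.] 90
case_mid 0.76 [354. 205.] 186 z55 [698.  85.] [30. 40.] 8
ocular_mid 0.89 [371. 301.] 337 z42 [ 531. -406.] [21. 20.] 28
```

Run:
```python
from h import *
p=capture("top"); save(p,"t1.png",(150,120,310,280),3.7)
p=capture("side"); save(p,"s1.png",(240,130,400,250),5)
```

```text
(no output)
```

View pics/top0.png

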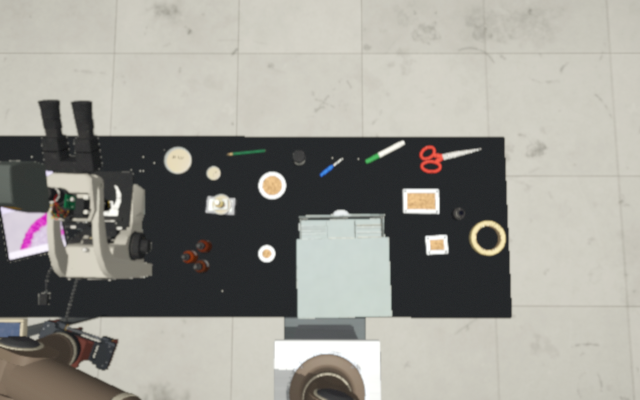

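View pics/t1.png

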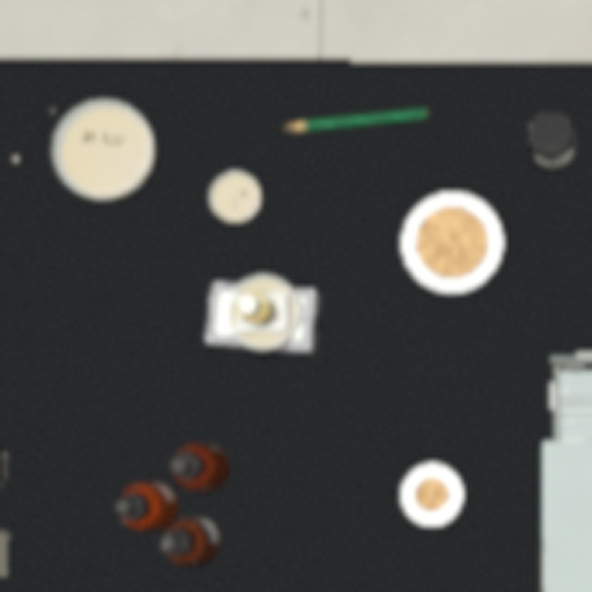

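View pics/s1.png

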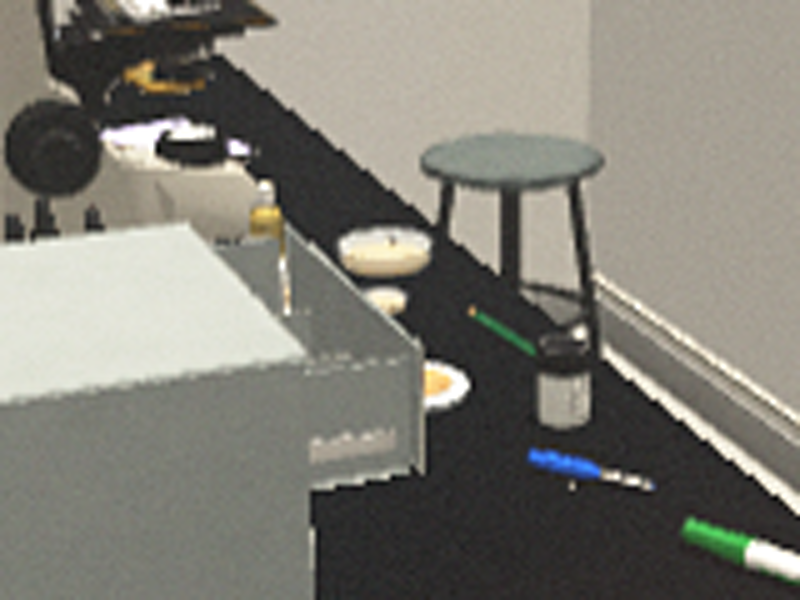

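Dish candidates in the top view are (176,158), about 80 mm, (213,172), about 37 mm, and (222,203), in the pile and about 60 mm. The pile one is the middle size, and the crop confirms it carries the box and bottle. A grey drawer cabinet stands between the pile and the right-hand plates, at pixels (297–392, 213–317). Next I'll measure its height and refine the pile.

Run:
```python
from h import *
p=capture("top"); m=np.zeros((400,640),bool)
def box(a,b,c,d):
    m=np.zeros((400,640),bool); m[b:d,a:c]=1; return cloud(p,m)
P=box(285,200,400,317)
for lo in range(20,400,40):
    Q=P[(P[:,2]>lo/1e3)&(P[:,2]<lo/1e3+.04)]
    if len(Q)>5: print("cab z",lo,len(Q),np.round(np.percentile(Q,[1,99],0)*1000).tolist())
P=box(180,235,215,275); Q=P[P[:,2]>.03]; print("red",np.round(np.percentile(Q,[1,99],0)*1000).tolist())
P=box(100,150,160,290); Q=P[P[:,2]>.05]; print("micro",np.round(np.percentile(Q,[1,99],0)*1000).tolist())
P=box(200,187,242,222)
for lo,hi in((25,41),(43,55),(58,75),(95,116),(118,135)):
    Q=P[(P[:,2]>lo/1e3)&(P[:,2]<hi/1e3)]
    if len(Q)>3:
        r=cv2.minAreaRect((Q[:,:2]*1000).astype(np.float32)); print("pile",lo,len(Q),np.round(Q[:,2].mean()*1e3),np.round(r[0]),np.round(r[1]),round(r[2],1))
# cork centres by colour
hsv=cv2.cvtColor(p["image"],cv2.COLOR_RGB2HSV)
for n in NAMES[4:8]:
    for r in regions_of(p,n)[:1]:
        m=cv2.dilate(r["mask"].astype(np.uint8),np.ones((3,3)))>0
        v=hsv[...,2]>90; Q=cloud(p,m&v); c=cloud(p,m&(hsv[...,1]>50)&(hsv[...,2]>110))
        rr=cv2.minAreaRect((Q[:,:2]*1000).astype(np.float32)); rc=cv2.minAreaRect((c[:,:2]*1000).astype(np.float32)) 
        print(n,np.round(rr[0]),np.round(rr[1]),rr[2],"cork",np.round(rc[0]),np.round(rc[1]),rc[2],"mean",np.round(c.mean(0)*1000))
```

```text
cab z 60 1135 [[454.0, -153.0, 87.0], [510.0, 74.0, 100.0]]
cab z 100 557 [[450.0, -155.0, 100.0], [530.0, 80.0, 139.0]]
cab z 140 7422 [[242.0, -166.0, 157.0], [513.0, 80.0, 177.0]]
red [[355.0, 354.0, 32.0], [447.0, 420.0, 109.0]]
micro [[343.0, 509.0, 53.0], [629.0, 603.0, 340.0]]
pile 25 202 32.0 [557. 324.] [87. 57.] 84.2
pile 43 121 47.0 [558. 320.] [58. 61.] 89.7
pile 58 57 64.0 [555. 317.] [31. 40.] 2.5
pile 95 47 103.0 [555. 316.] [24. 26.] 73.7
pile 118 22 123.0 [555. 316.] [12. 14.] 43.7
bottle_plate_top [410. 185.] [52. 53.] 0.06361040472984314 cork [410. 184.] [21. 22.] 0.2933698296546936 mean [411. 184.   8.]
box_plate_top [ 438. -337.] [61. 74.] 3.6450588703155518 cork [ 438. -336.] [28. 41.] 0.07795243710279465 mean [ 438. -336.    8.]
dish_plate_top [623. 170.] [90. 88.] 0.4250352084636688 cork [621. 171.] [57. 55.] 44.6203727722168 mean [621. 170.   9.]
slidebox_plate_top [ 573. -292.] [118.  83.] 89.6210708618164 cork [ 573. -291.] [86. 48.] 89.84683227539062 mean [ 573. -290.    9.]
```

Request:
apply_moves:
  series:
    - {"hand": 87, "dp": [0, -55, 0], "delta_rot": [0, 0, -7]}
    - {"hand": 87, "dp": [0, -110, 0], "delta_rot": [0, 0, -14]}
    - {"hand": 87, "dp": [20, -165, 0], "delta_rot": [0, 0, -22]}
    - {"hand": 87, "dp": [50, -215, 0], "delta_rot": [0, 0, -30]}
    - {"hand": 87, "dp": [90, -255, 0], "delta_rot": [0, 0, -38]}
    - {"hand": 87, "dp": [140, -278, 0], "delta_rot": [0, 0, -46]}
    - {"hand": 70, "dp": [200, -278, 0], "delta_rot": [0, 0, -54]}
    - {"hand": 60, "dp": [260, -278, 0], "delta_rot": [0, 0, -62]}
    - {"hand": 60, "dp": [320, -278, 0], "delta_rot": [0, 0, -72]}
    - {"hand": 60, "dp": [361, -278, 0], "delta_rot": [0, 0, -72]}
  newtons: 15

```text
clock: 2.7
eef_pos: [0.5576, 0.3156, 0.2225]
orientation: [2.226, 2.215, 0.0]
ft_force: [0.3, 0.6, -0.3]
grip_width: 0.0601
gripper_force: 0.0
```

Request:
apply_moves:
  series:
    - {"hand": 60, "dp": [0, 0, -50], "delta_rot": [0, 0, 0]}
    - {"hand": 60, "dp": [0, 0, -100], "delta_rot": [0, 0, 0]}
    - {"hand": 60, "dp": [0, 0, -135], "delta_rot": [0, 0, 0]}
    - {"hand": 60, "dp": [0, 0, -151], "delta_rot": [0, 0, 0]}
    - {"hand": 60, "dp": [0, 0, -151], "delta_rot": [0, 0, 0]}
    - {"hand": 40, "dp": [0, 0, -151], "delta_rot": [0, 0, 0]}
    - {"hand": 32, "dp": [0, 0, -151], "delta_rot": [0, 0, 0]}
    - {"hand": 28, "dp": [0, 0, -151], "delta_rot": [0, 0, 0]}
    - {"hand": 22, "dp": [0, 0, -151], "delta_rot": [0, 0, 0]}
    - {"hand": 22, "dp": [0, 0, -151], "delta_rot": [0, 0, 0]}
  newtons: 12

```text
clock: 3.95
eef_pos: [0.5554, 0.3163, 0.0722]
orientation: [2.223, 2.22, 0.001]
ft_force: [-1.4, -0.4, 5.5]
grip_width: 0.0268
gripper_force: 12.0
```

Request:
apply_moves:
  series:
    - {"hand": 22, "dp": [0, 0, 15], "delta_rot": [0, 0, 0]}
    - {"hand": 22, "dp": [0, 0, 45], "delta_rot": [0, 0, 0]}
    - {"hand": 22, "dp": [-20, -18, 70], "delta_rot": [0, 0, 0]}
    - {"hand": 22, "dp": [-50, -45, 70], "delta_rot": [0, 0, 0]}
    - {"hand": 22, "dp": [-85, -77, 70], "delta_rot": [0, 0, 0]}
    - {"hand": 22, "dp": [-115, -105, 70], "delta_rot": [0, 0, 0]}
    - {"hand": 22, "dp": [-138, -125, 60], "delta_rot": [0, 0, 0]}
    - {"hand": 22, "dp": [-145, -132, 40], "delta_rot": [0, 0, 0]}
    - {"hand": 22, "dp": [-145, -132, 10], "delta_rot": [0, 0, 0]}
    - {"hand": 22, "dp": [-145, -132, 0], "delta_rot": [0, 0, 0]}

```text
clock: 5.2
eef_pos: [0.4096, 0.1838, 0.0712]
orientation: [-2.223, -2.219, 0.002]
ft_force: [0.3, -0.5, 0.2]
grip_width: 0.0269
gripper_force: 12.0
```

Check the hold and the stack before lowering.

Run:
```python
from h import *
p=capture("side"); save(p,"s2.png",(200,100,400,250),4)
p=capture("top")
m=np.zeros((400,640),bool); m[187:222,200:242]=1;P=cloud(p,m)
for lo,hi in((25,41),(43,55),(58,75),(95,116)):
    Q=P[(P[:,2]>lo/1e3)&(P[:,2]<hi/1e3)]
    if len(Q)>3:
        r=cv2.minAreaRect((Q[:,:2]*1000).astype(np.float32)); print("pile",lo,len(Q),np.round(Q[:,2].mean()*1e3),np.round(r[0],1),np.round(r[1]),round(r[2],1),np.round(Q.mean(0)*1e3,1))
save(p,"t2.png",(195,180,250,225),12)
```

```text
pile 25 207 32.0 [558.2 323.5] [88. 60.] 84.4 [553.4 325.3  31.9]
pile 43 129 47.0 [558.  320.6] [60. 58.] 22.2 [562.1 319.8  46.7]
pile 58 126 63.0 [554.4 316.8] [40. 28.] 89.4 [554.9 316.6  63.2]
```

View pics/s2.png

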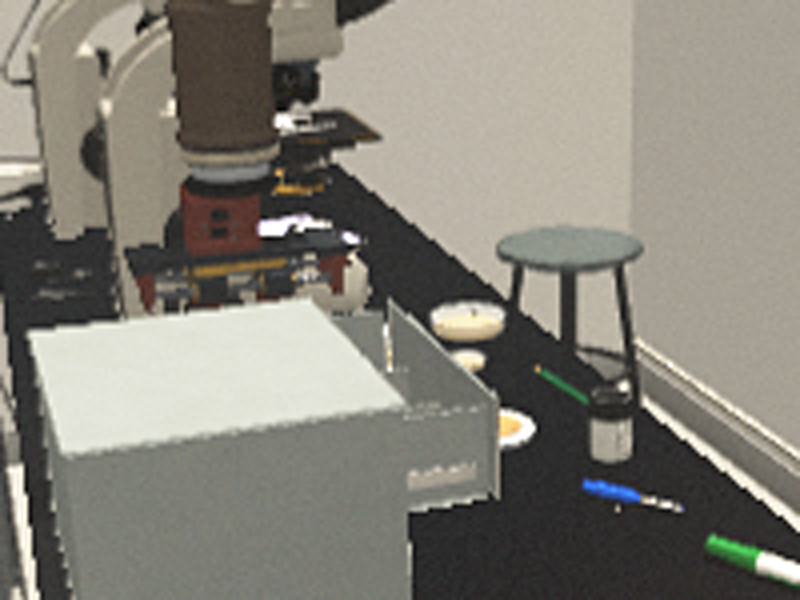

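View pics/t2.png

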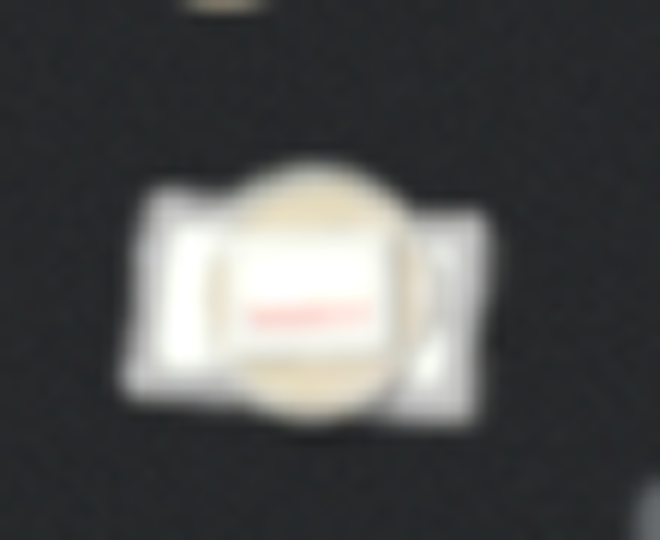

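The bottle is hidden behind the cabinet in the side view, but the grip is 26.9 mm, so it is held. The stack is undisturbed, with the cover-glass box centred around (313,290) in the crop. I'll lower the bottle.

Request:
apply_moves:
  series:
    - {"hand": 22, "dp": [0, 0, -20], "delta_rot": [0, 0, 0]}
    - {"hand": 22, "dp": [0, 0, -38], "delta_rot": [0, 0, 0]}
    - {"hand": 22, "dp": [0, 0, -48], "delta_rot": [0, 0, 0]}
    - {"hand": 22, "dp": [0, 0, -50], "delta_rot": [0, 0, 0]}
    - {"hand": 22, "dp": [0, 0, -51], "delta_rot": [0, 0, 0]}
    - {"hand": 22, "dp": [0, 0, -51], "delta_rot": [0, 0, 0]}

```text
clock: 6.05
eef_pos: [0.4105, 0.1843, 0.0211]
orientation: [2.223, 2.219, 0.001]
ft_force: [-0.6, 0.3, -0.5]
grip_width: 0.0268
gripper_force: 12.0
```

Request:
apply_moves:
  series:
    - {"hand": 22, "dp": [0, 0, -1], "delta_rot": [0, 0, 0]}
    - {"hand": 22, "dp": [0, 0, -2], "delta_rot": [0, 0, 0]}
    - {"hand": 22, "dp": [0, 0, -2.5], "delta_rot": [0, 0, 0]}
    - {"hand": 22, "dp": [0, 0, -2.5], "delta_rot": [0, 0, 0]}

```text
clock: 6.55
eef_pos: [0.4101, 0.1841, 0.0181]
orientation: [-2.223, -2.22, 0.0]
ft_force: [0.4, -0.3, -0.2]
grip_width: 0.0266
gripper_force: 12.0
```

Request:
apply_moves:
  series:
    - {"hand": 22, "dp": [0, 0, -0.7], "delta_rot": [0, 0, 0]}
    - {"hand": 22, "dp": [0, 0, -1.4], "delta_rot": [0, 0, 0]}
    - {"hand": 22, "dp": [0, 0, -1.4], "delta_rot": [0, 0, 0]}

```text
clock: 6.92
eef_pos: [0.4102, 0.1842, 0.0175]
orientation: [-2.223, -2.219, -0.001]
ft_force: [-3.0, -1.7, 13.6]
grip_width: 0.027
gripper_force: 12.0
```

Request:
apply_moves:
  series:
    - {"hand": 29, "dp": [0, 0, 1], "delta_rot": [0, 0, 0]}
    - {"hand": 34, "dp": [0, 0, 1], "delta_rot": [0, 0, 0]}
    - {"hand": 50, "dp": [0, 0, 1], "delta_rot": [0, 0, 0]}
    - {"hand": 60, "dp": [0, 0, 1], "delta_rot": [0, 0, 0]}
    - {"hand": 60, "dp": [0, 0, 25], "delta_rot": [0, 0, 0]}
    - {"hand": 60, "dp": [0, 0, 75], "delta_rot": [0, 0, 0]}
    - {"hand": 60, "dp": [0, 0, 130], "delta_rot": [0, 0, 0]}
    - {"hand": 60, "dp": [50, 50, 130], "delta_rot": [0, 0, 2]}
    - {"hand": 60, "dp": [90, 90, 130], "delta_rot": [0, 0, 2]}
    - {"hand": 60, "dp": [145, 132, 130], "delta_rot": [0, 0, 2]}

```text
clock: 8.18
eef_pos: [0.5488, 0.313, 0.1472]
orientation: [-2.182, -2.259, -0.002]
ft_force: [0.3, -0.2, -0.4]
grip_width: 0.06
gripper_force: 0.0
```

Request:
apply_moves:
  series:
    - {"hand": 60, "dp": [0, 1, -50], "delta_rot": [0, 0, 0]}
    - {"hand": 60, "dp": [0, 1, -85], "delta_rot": [0, 0, 0]}
    - {"hand": 60, "dp": [0, 1, -98], "delta_rot": [0, 0, 0]}
    - {"hand": 50, "dp": [0, 1, -98], "delta_rot": [0, 0, 0]}
    - {"hand": 42, "dp": [0, 1, -98], "delta_rot": [0, 0, 0]}
    - {"hand": 36, "dp": [0, 1, -98], "delta_rot": [0, 0, 0]}
    - {"hand": 32, "dp": [0, 1, -98], "delta_rot": [0, 0, 0]}
    - {"hand": 26, "dp": [0, 1, -98], "delta_rot": [0, 0, 0]}
    - {"hand": 26, "dp": [0, 1, -98], "delta_rot": [0, 0, 0]}

```text
clock: 9.3
eef_pos: [0.5484, 0.3119, 0.0496]
orientation: [2.184, 2.258, 0.002]
ft_force: [-1.3, -1.5, 6.4]
grip_width: 0.0309
gripper_force: 12.0
```

Run:
```python
from h import *
o=get_obs();print(o["eef_pos"],o["grip_width"])
p=capture("top"); save(p,"t3.png",(190,170,290,270),6)
m=np.zeros((400,640),bool); m[240:266,252:280]=1;P=cloud(p,m)
for lo,hi in((40,56),(58,80)):
    Q=P[(P[:,2]>lo/1e3)&(P[:,2]<hi/1e3)]; print(len(Q),np.round(Q.mean(0)*1e3,1) if len(Q) else "")
```

```text
[0.54841651 0.31192548 0.04959343] 0.030904640053605534
39 [408.1 183.2  48. ]
22 [409.7 183.7  67.9]
```

View pics/t3.png

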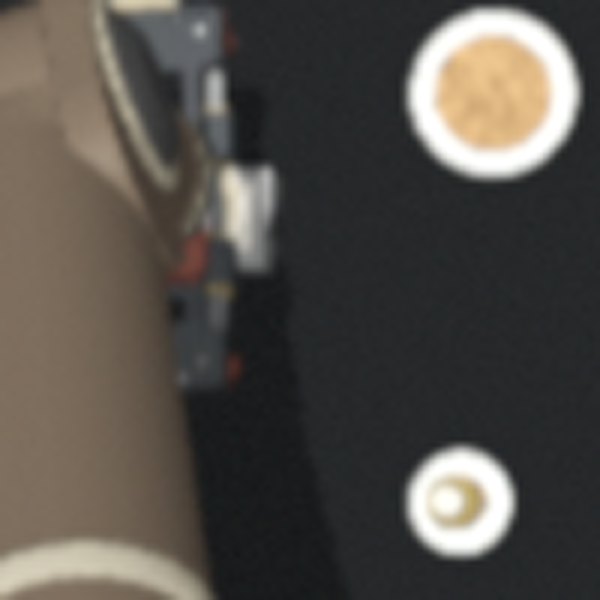

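The bottle stands centred on its plate at (459,503) in the crop. The cover-glass box is gripped at 30.9 mm, and the gripper stands about 5 mm toward −y of its centre. I'll lift and carry it around the cabinet.

Request:
apply_moves:
  series:
    - {"hand": 26, "dp": [0, 0, 8], "delta_rot": [0, 0, 0]}
    - {"hand": 26, "dp": [0, 0, 30], "delta_rot": [0, 0, 0]}
    - {"hand": 26, "dp": [0, 0, 75], "delta_rot": [0, 0, 0]}
    - {"hand": 26, "dp": [0, 0, 125], "delta_rot": [0, 0, 0]}
    - {"hand": 26, "dp": [0, 0, 175], "delta_rot": [0, 0, 0]}
    - {"hand": 26, "dp": [20, -40, 195], "delta_rot": [0, 0, 0]}
    - {"hand": 26, "dp": [40, -95, 200], "delta_rot": [0, 0, 0]}
    - {"hand": 26, "dp": [60, -150, 200], "delta_rot": [0, 0, 0]}
    - {"hand": 26, "dp": [70, -205, 200], "delta_rot": [0, 0, 0]}
    - {"hand": 26, "dp": [70, -262, 200], "delta_rot": [0, 0, 0]}

```text
clock: 10.6
eef_pos: [0.6182, 0.0477, 0.2488]
orientation: [2.184, 2.258, -0.0]
ft_force: [0.5, -0.3, 0.2]
grip_width: 0.0311
gripper_force: 12.0
```

Request:
apply_moves:
  series:
    - {"hand": 26, "dp": [0, -58, 0], "delta_rot": [0, 0, 0]}
    - {"hand": 26, "dp": [0, -116, 0], "delta_rot": [0, 0, 0]}
    - {"hand": 26, "dp": [-10, -174, 0], "delta_rot": [0, 0, 0]}
    - {"hand": 26, "dp": [-30, -228, 0], "delta_rot": [0, 0, 0]}
    - {"hand": 26, "dp": [-55, -280, 0], "delta_rot": [0, 0, -1]}
    - {"hand": 26, "dp": [-85, -330, 0], "delta_rot": [0, 0, -2]}
    - {"hand": 26, "dp": [-125, -370, -10], "delta_rot": [0, 0, -2]}
    - {"hand": 26, "dp": [-170, -390, -30], "delta_rot": [0, 0, -2]}
    - {"hand": 26, "dp": [-180, -391, -70], "delta_rot": [0, 0, -2]}
    - {"hand": 26, "dp": [-181, -391, -110], "delta_rot": [0, 0, -2]}

```text
clock: 11.85
eef_pos: [0.4359, -0.342, 0.1385]
orientation: [2.225, 2.217, 0.001]
ft_force: [0.8, 0.8, -0.1]
grip_width: 0.0306
gripper_force: 12.0
```

Run:
```python
from h import *
o=get_obs();print(o["eef_pos"],o["orientation"],o["grip_width"])
p=capture("side"); save(p,"s3.png",(220,170,420,320),4)
for n in ("box_plate_top","glass_box_mid","slidebox_plate_top"):
    for r in regions_of(p,n)[:2]:
        P=cloud(p,r["mask"]); z,c,s,a=top(P,.005); print(n,r["conf"],r["at"],len(P),z,np.round(c,1),np.round(s,1),a,np.round(P.min(0)*1e3),np.round(P.max(0)*1e3))
p=capture("top"); m=np.zeros((400,640),bool); m[187:222,200:242]=1;P=cloud(p,m)
for lo,hi in((25,41),(43,55),(58,75)):
    Q=P[(P[:,2]>lo/1e3)&(P[:,2]<hi/1e3)]
    if len(Q)>3:
        r=cv2.minAreaRect((Q[:,:2]*1000).astype(np.float32)); print("pile",lo,len(Q),np.round(Q[:,2].mean()*1e3),np.round(r[0],1),np.round(r[1]),round(r[2],1),np.round(Q.mean(0)*1e3,1))
```

```text
[ 0.43590351 -0.34196693  0.13852545] [2.22498780e+00 2.21653781e+00 1.39703853e-03] 0.03057401120183364
box_plate_top 0.68 [321.1, 294.2] 496 0.009023729535142924 [ 435.8 -336.6] [56.1 67.4] 4.969513416290283 [ 407. -372.   -1.] [ 469. -291.   11.]
glass_box_mid 0.73 [349.3, 209.9] 87 0.03394687970595008 [686.2  78.5] [ 4.3 21.6] 29.2824649810791 [ 507. -369.   -1.] [714.  97. 220.]
glass_box_mid 0.65 [316.7, 237.0] 221 0.152240178933099 [ 438.5 -339.7] [44.5 29.4] 72.56085205078125 [ 419. -358.   -2.] [548.  -8. 153.]
slidebox_plate_top 0.72 [360.4, 274.7] 821 0.009144629237278101 [ 569.7 -290.7] [111.1  75.2] 88.57765197753906 [ 532. -347.   -2.] [ 614. -220.   11.]
pile 25 218 32.0 [559.3 323.7] [86. 59.] 85.8 [554.4 324.8  32.4]
pile 43 232 46.0 [557.8 320.4] [60. 57.] 33.6 [558.2 319.4  46.2]
```

View pics/s3.png

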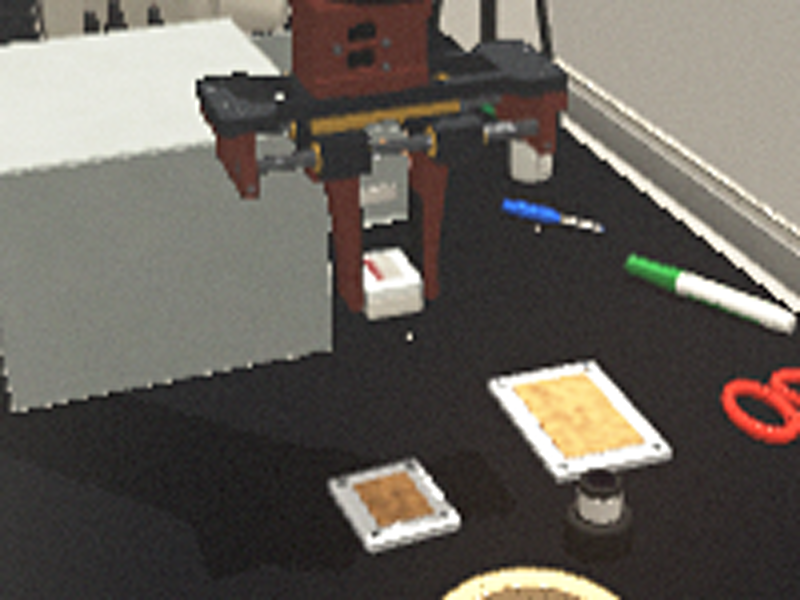

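The box is held level at (390,285) in the crop, above its plate at (395,505). Now I'll measure both yaws by projecting their outlines onto known height planes.

```bash
cat >> h.py <<'E'
def proj(p,uv,z):
    K=np.array([[p["fx"],0,p["cx"]],[0,p["fy"],p["cy"]],[0,0,1.]])
    n=cv2.undistortPoints(np.asarray(uv,np.float64).reshape(-1,1,2),K,np.array(p["dist"],float))[:,0]
    T=np.array(p["pose"]); d=np.c_[n,np.ones(len(n))]@T[:3,:3].T; o=T[:3,3]
    return (o+d*((z-o[2])/d[:,2])[:,None])*1000
def quad(p,mask,z):
    c=max(cv2.findContours(mask.astype(np.uint8),cv2.RETR_EXTERNAL,cv2.CHAIN_APPROX_NONE)[0],key=cv2.contourArea)
    P=proj(p,c,z)[:,:2].astype(np.float32); r=cv2.minAreaRect(P)
    # long-axis direction per side line fit
    th=np.radians(r[2]); R=np.array([[np.cos(th),np.sin(th)],[-np.sin(th),np.cos(th)]]); Q=(P-r[0])@R.T
    out=[]
    for ax in(0,1):
        for s in(-1,1):
            k=(abs(s*Q[:,ax]-r[1][ax]/2)<4)&(abs(Q[:,1-ax])<r[1][1-ax]*.38)
            if k.sum()>4:
                f=np.polyfit(Q[k,1-ax],Q[k,ax],1); out.append((ax,s,round(float(np.degrees(np.arctan(f[0]))*(1 if ax else -1)),1),round(float(f[1]),1)))
    return np.round(r[0],1),np.round(r[1],1),round(r[2],1),out
E
python3 - <<'E'
from h import *
p=capture("side"); hsv=cv2.cvtColor(p["image"],cv2.COLOR_RGB2HSV)
for n in("box_plate_top","slidebox_plate_top"):
    m=cv2.dilate(regions_of(p,n)[0]["mask"].astype(np.uint8),np.ones((5,5)))>0
    print(n,quad(p,m&(hsv[...,1]>75)&(hsv[...,2]>60),.008))
im=p["image"][225:255,300:330].astype(int); print(im.min(2)[:, ::1][8:26].tolist().__str__().replace(" ",""))
E
```

```text
box_plate_top (array([ 436.9, -335.1]), array([33.1, 43.9]), 4.5, [(0, -1, -0.2, -15.6), (0, 1, 0.6, 15.5), (1, -1, -2.6, -20.4), (1, 1, 3.5, 20.4)])
slidebox_plate_top (array([ 570.6, -289.5]), array([85.1, 51.3]), 89.1, [(0, -1, 1.2, -41.0), (0, 1, -0.7, 40.4), (1, -1, 0.9, -23.9), (1, 1, -0.3, 24.7)])
[[122,119,35,42,43,39,40,47,42,48,50,121,255,242,237,235,216,196,231,255,255,212,78,28,38,40,46,44,49,44],[121,118,34,45,43,46,47,49,40,50,45,35,79,135,193,215,211,206,206,240,255,255,212,76,27,36,38,45,47,45],[116,117,98,33,37,51,44,47,46,43,42,46,117,89,154,202,213,210,206,211,254,254,255,206,44,33,44,43,49,44],[119,129,184,36,45,48,44,42,46,47,39,83,255,122,103,166,203,202,200,208,238,253,255,255,137,26,35,46,43,47],[116,120,180,33,46,38,43,46,47,44,37,108,255,242,76,131,181,201,197,199,202,236,252,254,244,73,35,40,43,47],[115,123,176,31,36,43,39,44,45,44,37,111,255,255,166,97,142,200,219,216,230,234,248,255,255,203,71,40,45,42],[110,122,151,32,43,43,43,45,47,42,35,111,255,255,255,198,212,242,251,249,253,255,255,254,249,247,123,30,44,46],[119,126,153,38,35,45,44,40,44,45,34,107,25
[... 416 characters left out ...]
36,43,43,49,42,51,135,187,177,179,182,177,162,166,166,168,162,165,167,165,89,36,43,43],[118,123,117,41,44,40,45,42,41,37,42,46,133,167,168,166,165,164,165,165,162,166,164,165,164,163,86,43,42,44],[124,119,120,41,43,41,39,44,46,44,43,57,138,172,163,164,168,164,167,165,165,162,157,143,151,144,46,41,45,44],[118,118,116,34,41,42,46,37,48,44,42,70,142,167,169,165,157,154,149,142,139,130,105,79,76,51,32,44,47,45],[119,126,118,35,46,43,39,45,40,44,44,43,83,151,145,141,109,80,74,48,28,34,39,38,36,42,38,41,46,43],[114,120,119,34,46,42,42,41,42,40,43,36,43,54,34,32,41,40,36,41,40,42,42,40,42,44,39,44,42,44],[116,118,115,38,41,47,43,38,42,43,44,38,45,39,42,45,36,42,39,44,45,45,46,41,42,43,46,43,44,45]]
```

Run:
```python
from h import *
p=capture("side"); o=get_obs(); print(o["eef_pos"])
g=p["image"].min(2).astype(float)
uv=[]
for u in range(313,325):
    col=g[236:256,u]; k=[i for i in range(8,19) if col[i]>=100>col[i+1]]
    i=k[0]; uv.append((u,236+i+(col[i]-100)/(col[i]-col[i+1])))
P=proj(p,uv,o["eef_pos"][2]-.0056); f=np.polyfit(P[:,0],P[:,1],1); print(np.degrees(np.arctan(f[0])),np.std(P[:,1]-np.polyval(f,P[:,0])),np.polyval(f,436),P[:,0].min(),P[:,0].max())
# top-left..: back/right edges of top face z+12.4 : right side edge
uv=[]
for v in range(226,239):
    row=g[v,310:335]; 
    j=[i for i in range(5,24) if row[i]>=120>row[i+1]]
    if j: j=j[-1]; uv.append((310+j+(row[j]-120)/(row[j]-row[j+1]),v))
P=proj(p,uv,o["eef_pos"][2]+.0124); print(np.round(P[:,:2],1).tolist()); f=np.polyfit(P[:,1],P[:,0],1); print(-np.degrees(np.arctan(f[0])))
```

```text
[ 0.4378709  -0.34176907  0.14011977]
0.5494828664044592 0.3762925582163134 -351.8713729487063 423.15314028285735 447.60239101458245
[[453.0, -313.5], [453.3, -319.0], [452.4, -324.0], [452.7, -329.4], [453.0, -334.7], [453.2, -339.9], [453.3, -345.0], [452.4, -349.7]]
-0.1610590016837567
```

Run:
```python
from h import *
p=capture("side"); m=np.zeros((400,640),bool); m[225:252,306:330]=1
P=cloud(p,m)*1e3; P=P[(P[:,1]<-290)&(P[:,2]>100)&(P[:,0]>426)&(P[:,0]<449)]
for z in range(126,158,3):
    Q=P[(P[:,2]>=z)&(P[:,2]<z+3)]
    if len(Q): print(z,len(Q),np.round(np.percentile(Q[:,1],[0,10,50,90,100]),1))
p=capture("top"); m=np.zeros((400,640),bool); m[215:270,415:465]=1; P=cloud(p,m)*1e3; Q=P[(P[:,2]>135)&(P[:,2]<165)]
print(len(Q),np.round(np.percentile(Q,[2,50,98],0)).tolist() if len(Q) else "")
```

```text
132 1 [-352.3 -352.3 -352.3 -352.3 -352.3]
135 11 [-356.  -355.8 -354.  -353.2 -353. ]
138 12 [-356.1 -355.9 -355.3 -354.3 -351. ]
141 13 [-356.5 -356.  -354.5 -353.4 -353.1]
144 14 [-357.6 -356.4 -355.4 -353.8 -353.5]
147 14 [-356.4 -356.2 -355.1 -353.6 -353.2]
150 49 [-357.3 -355.2 -345.4 -321.7 -316.7]
153 49 [-356.7 -351.2 -338.  -323.3 -317.6]
114 [[422.0, -345.0, 137.0], [438.0, -325.0, 152.0], [452.0, -315.0, 158.0]]
```

Request:
apply_moves:
  series:
    - {"hand": 26, "dp": [0, -0.5, -40], "delta_rot": [0, 0, 2.5]}
    - {"hand": 26, "dp": [0, -0.5, -80], "delta_rot": [0, 0, 4.6]}
    - {"hand": 26, "dp": [0, -0.5, -110], "delta_rot": [0, 0, 4.6]}
    - {"hand": 26, "dp": [0, -0.5, -120], "delta_rot": [0, 0, 4.6]}
    - {"hand": 26, "dp": [0, -0.5, -123], "delta_rot": [0, 0, 4.6]}
    - {"hand": 26, "dp": [0, -0.5, -123], "delta_rot": [0, 0, 4.6]}

```text
clock: 13.15
eef_pos: [0.4376, -0.3423, 0.0167]
orientation: [2.131, 2.306, 0.0]
ft_force: [-0.8, 0.2, -0.1]
grip_width: 0.0306
gripper_force: 12.0
```

Request:
apply_moves:
  series:
    - {"hand": 26, "dp": [0, 0, -1.5], "delta_rot": [0, 0, 0]}
    - {"hand": 26, "dp": [0, 0, -2.5], "delta_rot": [0, 0, 0]}
    - {"hand": 26, "dp": [0, 0, -2.5], "delta_rot": [0, 0, 0]}

```text
clock: 13.52
eef_pos: [0.4372, -0.3419, 0.0135]
orientation: [2.132, 2.307, 0.0]
ft_force: [0.1, -0.6, -0.8]
grip_width: 0.0308
gripper_force: 12.0
```

Request:
apply_moves:
  series:
    - {"hand": 26, "dp": [0, 0, -0.6], "delta_rot": [0, 0, 0]}
    - {"hand": 26, "dp": [0, 0, -1.2], "delta_rot": [0, 0, 0]}
    - {"hand": 26, "dp": [0, 0, -1.2], "delta_rot": [0, 0, 0]}

```text
clock: 13.9
eef_pos: [0.4372, -0.342, 0.0133]
orientation: [2.132, 2.307, 0.002]
ft_force: [-3.4, 2.5, 14.4]
grip_width: 0.0306
gripper_force: 12.0
```

Contact. Release, rise and check.

Request:
apply_moves:
  series:
    - {"hand": 33, "dp": [0, 0, 0.8], "delta_rot": [0, 0, 0]}
    - {"hand": 38, "dp": [0, 0, 1], "delta_rot": [0, 0, 0]}
    - {"hand": 52, "dp": [0, 0, 1], "delta_rot": [0, 0, 0]}
    - {"hand": 60, "dp": [0, 0, 1], "delta_rot": [0, 0, 0]}
    - {"hand": 70, "dp": [0, 0, 30], "delta_rot": [0, 0, 0]}
    - {"hand": 80, "dp": [20, 20, 85], "delta_rot": [0, 0, 0]}
    - {"hand": 80, "dp": [60, 45, 125], "delta_rot": [0, 0, 0]}
    - {"hand": 80, "dp": [100, 70, 165], "delta_rot": [0, 0, 0]}
    - {"hand": 80, "dp": [140, 100, 200], "delta_rot": [0, 0, 0]}
    - {"hand": 80, "dp": [170, 140, 230], "delta_rot": [0, 0, 0]}

```text
clock: 15.15
eef_pos: [0.6084, -0.2013, 0.2435]
orientation: [2.132, 2.305, 0.0]
ft_force: [0.6, -0.1, -0.9]
grip_width: 0.08
gripper_force: 0.0
```

Run:
```python
from h import *
p=capture("side"); save(p,"s4.png",(290,260,410,340),6)
m=np.zeros((400,640),bool); m[270:315,295:345]=1; P=cloud(p,m)*1e3
Q=P[(P[:,2]>22)&(P[:,2]<32)]; r=cv2.minAreaRect(Q[:,:2].astype(np.float32)); print(r,np.median(Q,0))
q=capture("top"); m=np.zeros((400,640),bool); m[225:260,420:460]=1; P=cloud(q,m)*1e3; Q=P[(P[:,2]>22)&(P[:,2]<35)]; print(len(Q)); 
if len(Q)>5: print(cv2.minAreaRect(Q[:,:2].astype(np.float32)),Q.mean(0))
m=np.zeros((400,640),bool); m[187:222,200:242]=1;P=cloud(q,m)
for lo,hi in((25,41),(42,52)):
    Q=P[(P[:,2]>lo/1e3)&(P[:,2]<hi/1e3)]; r=cv2.minAreaRect((Q[:,:2]*1000).astype(np.float32)); print("pile",lo,r)
    if lo==42: print(cv2.minEnclosingCircle((Q[:,:2]*1000).astype(np.float32)),Q.mean(0))
print(get_obs()["eef_pos"])
```

```text
((438.3243103027344, -376.7251892089844), (30.59807777404785, 127.62000274658203), 5.377917766571045) [ 434.03592934 -339.3947828    26.14410655]
128
((436.084228515625, -334.98809814453125), (30.146371841430664, 41.73333740234375), 0.5293622612953186) [ 436.34908046 -334.87759232   27.75040372]
pile 25 ((556.5420532226562, 323.9734802246094), (85.57398223876953, 56.95299530029297), 86.10629272460938)
pile 42 ((558.6962280273438, 320.3003234863281), (60.57406997680664, 57.9586296081543), 30.280471801757812)
((558.2147216796875, 320.1955261230469), 31.239639282226562) [0.55844984 0.32000332 0.04556962]
[ 0.61217405 -0.19569853  0.24455806]
```

View pics/s4.png

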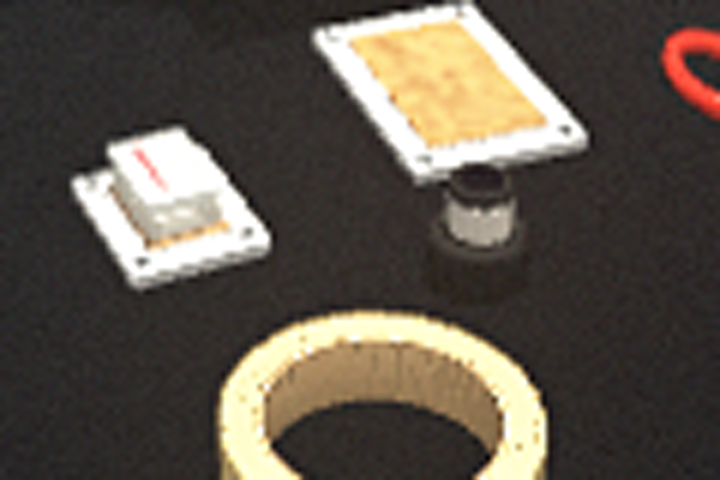

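The box sits on its plate, with a cork strip showing at its front edge (185,237). I'll quantify that offset.

Run:
```python
from h import *
p=capture("side"); hsv=cv2.cvtColor(p["image"],cv2.COLOR_RGB2HSV).astype(int)
for u in range(316,328,2):
    print(u,[(v,*map(int,p["image"][v,u])) for v in range(294,306)])
for u,v in((316,300.5),(316,302),(322,299),(322,301)): print(u,v,np.round(proj(p,[(u,v)],.008)[0],1))
m=np.zeros((400,640),bool); m[280:304,306:330]=1; P=cloud(p,m)*1e3
for z in range(10,30,3):
    Q=P[(P[:,2]>=z)&(P[:,2]<z+3)&(P[:,1]<-330)]; print(z,len(Q),np.round(np.percentile(Q[:,1],[10,50,90]),1), np.round(np.percentile(Q[:,0],[2,50,98]),1))
```

```text
316 [(294, 202, 200, 186), (295, 225, 221, 203), (296, 255, 253, 244), (297, 187, 181, 162), (298, 190, 182, 168), (299, 188, 177, 158), (300, 209, 162, 115), (301, 245, 228, 197), (302, 255, 255, 255), (303, 255, 255, 255), (304, 255, 255, 255), (305, 185, 185, 173)]
318 [(294, 206, 204, 191), (295, 215, 209, 191), (296, 225, 216, 196), (297, 216, 211, 190), (298, 202, 190, 174), (299, 203, 168, 132), (300, 252, 221, 166), (301, 254, 255, 255), (302, 255, 255, 255), (303, 255, 255, 255), (304, 255, 255, 255), (305, 162, 162, 154)]
320 [(294, 218, 214, 201), (295, 252, 250, 241), (296, 220, 212, 192), (297, 208, 200, 182), (298, 212, 195, 172), (299, 230, 188, 134), (300, 248, 237, 218), (301, 255, 255, 255), (302, 255, 255, 255), (303, 255, 255, 255), (304, 178, 175, 166), (305, 156, 153, 143)]
322 [(294, 213, 208, 191), (295, 222, 213, 191), (296, 221, 213, 191), (297, 204, 195, 175), (298, 193, 158, 123), (299, 240, 205, 157), (300, 254, 255, 255), (301, 255, 255, 255), (302, 255, 255, 255), (303, 255, 255, 255), (304, 169, 167, 158), (305, 151, 145, 142)]
324 [(294, 207, 196, 180
[... 275 characters left out ...]
194, 189, 170), (296, 206, 186, 159), (297, 237, 191, 128), (298, 250, 230, 188), (299, 255, 255, 255), (300, 255, 255, 255), (301, 255, 255, 255), (302, 249, 248, 243), (303, 165, 162, 154), (304, 110, 107, 103), (305, 46, 38, 37)]
316 300.5 [ 425.3 -356.4    8. ]
316 302 [ 423.6 -361.5    8. ]
322 299 [ 439.4 -355.7    8. ]
322 301 [ 437.1 -362.6    8. ]
10 22 [-355.8 -353.3 -337.4] [419.7 429.5 448.5]
13 14 [-356.6 -354.1 -349.4] [420.7 433.9 449.1]
16 22 [-356.3 -353.5 -338.2] [419.9 429.5 449.2]
19 17 [-355.6 -353.6 -340. ] [419.7 433.2 449.9]
22 23 [-356.6 -354.  -342.1] [420.  428.6 447.9]
25 87 [-354.7 -343.8 -333.3] [421.5 435.4 449.8]
28 7 [-347.9 -336.2 -332.2] [421.2 435.6 440.8]
```

The box is about 3 mm off toward +y and about 1 mm toward −x. I'll regrip and shift it now.

Request:
apply_moves:
  series:
    - {"hand": 80, "dp": [-30, -40, -30], "delta_rot": [0, 0, 0]}
    - {"hand": 80, "dp": [-70, -70, -65], "delta_rot": [0, 0, 0]}
    - {"hand": 80, "dp": [-110, -95, -105], "delta_rot": [0, 0, 0]}
    - {"hand": 80, "dp": [-150, -120, -145], "delta_rot": [0, 0, 0]}
    - {"hand": 70, "dp": [-170, -140, -190], "delta_rot": [0, 0, 0]}
    - {"hand": 60, "dp": [-170, -140, -220], "delta_rot": [0, 0, 0]}
    - {"hand": 50, "dp": [-170, -140, -229], "delta_rot": [0, 0, 0]}
    - {"hand": 42, "dp": [-170, -140, -229], "delta_rot": [0, 0, 0]}
    - {"hand": 36, "dp": [-170, -140, -229], "delta_rot": [0, 0, 0]}
    - {"hand": 33, "dp": [-170, -140, -229], "delta_rot": [0, 0, 0]}

```text
clock: 16.55
eef_pos: [0.4379, -0.342, 0.0141]
orientation: [2.13, 2.307, 0.001]
ft_force: [0.3, 0.0, 0.9]
grip_width: 0.0335
gripper_force: 0.0
```

Request:
apply_moves:
  series:
    - {"hand": 26, "dp": [0, 0, 0], "delta_rot": [0, 0, 0]}
    - {"hand": 26, "dp": [0, 0, 0], "delta_rot": [0, 0, 0]}
    - {"hand": 26, "dp": [0, 0, 2], "delta_rot": [0, 0, 0]}
    - {"hand": 26, "dp": [1, -3, 2], "delta_rot": [0, 0, 0]}
    - {"hand": 26, "dp": [1, -3, 2], "delta_rot": [0, 0, 0]}
    - {"hand": 26, "dp": [1, -3, 0.5], "delta_rot": [0, 0, 0]}
    - {"hand": 26, "dp": [1, -3, -0.3], "delta_rot": [0, 0, 0]}
    - {"hand": 26, "dp": [1, -3, -0.3], "delta_rot": [0, 0, 0]}

```text
clock: 17.55
eef_pos: [0.438, -0.3451, 0.0137]
orientation: [2.133, 2.307, 0.001]
ft_force: [-2.8, 2.4, 12.7]
grip_width: 0.031
gripper_force: 12.0
```

Request:
apply_moves:
  series:
    - {"hand": 33, "dp": [0, 0, 0.5], "delta_rot": [0, 0, 0]}
    - {"hand": 38, "dp": [0, 0, 1], "delta_rot": [0, 0, 0]}
    - {"hand": 52, "dp": [0, 0, 1], "delta_rot": [0, 0, 0]}
    - {"hand": 60, "dp": [0, 0, 1], "delta_rot": [0, 0, 0]}
    - {"hand": 70, "dp": [0, 0, 30], "delta_rot": [0, 0, 0]}
    - {"hand": 80, "dp": [20, 20, 85], "delta_rot": [0, 0, 0]}
    - {"hand": 80, "dp": [60, 45, 125], "delta_rot": [0, 0, 0]}
    - {"hand": 80, "dp": [100, 70, 165], "delta_rot": [0, 0, 0]}
    - {"hand": 80, "dp": [140, 100, 200], "delta_rot": [0, 0, 0]}
    - {"hand": 80, "dp": [170, 140, 230], "delta_rot": [0, 0, 0]}

```text
clock: 18.8
eef_pos: [0.6093, -0.2043, 0.2442]
orientation: [2.132, 2.305, 0.0]
ft_force: [0.9, 0.1, -0.4]
grip_width: 0.0802
gripper_force: 0.0
```

Run:
```python
from h import *
p=capture("side"); save(p,"s5.png",(290,260,350,320),9)
m=np.zeros((400,640),bool); m[280:304,306:330]=1; P=cloud(p,m)*1e3
for z in range(10,26,5):
    Q=P[(P[:,2]>=z)&(P[:,2]<z+5)&(P[:,1]<-330)]; print(z,len(Q),np.round(np.percentile(Q[:,1],[10,50,90]),1), np.round(np.percentile(Q[:,0],[2,50,98]),1))
q=capture("top"); m=np.zeros((400,640),bool); m[225:260,420:460]=1; P=cloud(q,m)*1e3; Q=P[(P[:,2]>22)&(P[:,2]<35)]; print(cv2.minAreaRect(Q[:,:2].astype(np.float32)),Q.mean(0))
```

```text
10 31 [-359.2 -357.3 -345.3] [420.7 434.5 451.1]
15 31 [-359.1 -357.2 -347. ] [421.1 431.7 451.1]
20 35 [-359.4 -357.4 -348. ] [420.4 434.5 451.2]
25 106 [-356.7 -345.2 -333.4] [420.7 434.7 451.2]
((436.1650390625, -337.6003723144531), (30.099571228027344, 40.27256393432617), 0.5751304626464844) [ 436.81056387 -338.01811256   26.61843203]
```

View pics/s5.png

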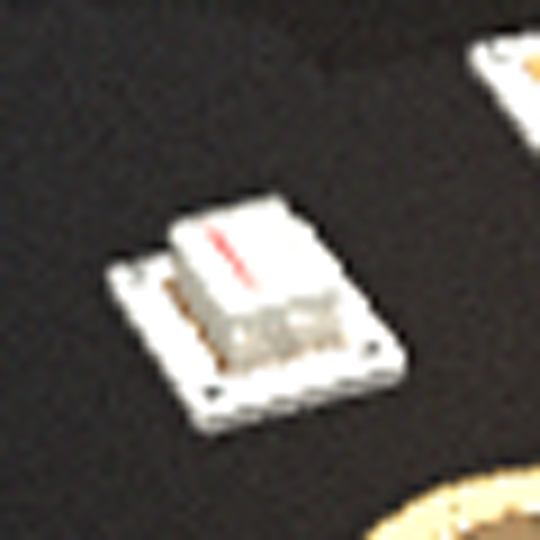

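The cover-glass box is now centred on its plate, with only a thin sliver of cork visible on the left. Next is the dish.

Request:
apply_moves:
  series:
    - {"hand": 80, "dp": [5, 50, 0], "delta_rot": [0, 0, 0]}
    - {"hand": 80, "dp": [10, 105, 0], "delta_rot": [0, 0, 0]}
    - {"hand": 80, "dp": [10, 163, 0], "delta_rot": [0, 0, 0]}
    - {"hand": 80, "dp": [10, 221, 0], "delta_rot": [0, 0, -3]}
    - {"hand": 80, "dp": [5, 279, 0], "delta_rot": [0, 0, -6]}
    - {"hand": 80, "dp": [-5, 335, 0], "delta_rot": [0, 0, -9.6]}
    - {"hand": 80, "dp": [-15, 390, 0], "delta_rot": [0, 0, -9.6]}
    - {"hand": 80, "dp": [-28, 440, 0], "delta_rot": [0, 0, -9.6]}
    - {"hand": 80, "dp": [-40, 490, -10], "delta_rot": [0, 0, -9.6]}
    - {"hand": 80, "dp": [-50, 525, -20], "delta_rot": [0, 0, -9.6]}

```text
clock: 20.15
eef_pos: [0.5569, 0.3222, 0.2219]
orientation: [-2.316, -2.122, 0.001]
ft_force: [0.5, 0.6, 0.5]
grip_width: 0.0803
gripper_force: 0.0
```

Request:
apply_moves:
  series:
    - {"hand": 80, "dp": [0, 0, -55], "delta_rot": [0, 0, 0]}
    - {"hand": 80, "dp": [0, 0, -110], "delta_rot": [0, 0, 0]}
    - {"hand": 80, "dp": [0, 0, -160], "delta_rot": [0, 0, 0]}
    - {"hand": 80, "dp": [0, 0, -165], "delta_rot": [0, 0, 0]}
    - {"hand": 80, "dp": [0, 0, -165], "delta_rot": [0, 0, 0]}

```text
clock: 20.78
eef_pos: [0.5588, 0.3198, 0.0587]
orientation: [2.318, 2.119, 0.001]
ft_force: [0.3, -0.6, 0.8]
grip_width: 0.0801
gripper_force: 0.0
```

Request:
apply_moves:
  series:
    - {"hand": 80, "dp": [0, 0, -15], "delta_rot": [0, 0, 0]}
    - {"hand": 80, "dp": [0, 0, -25], "delta_rot": [0, 0, 0]}
    - {"hand": 74, "dp": [0, 0, -25], "delta_rot": [0, 0, 0]}
    - {"hand": 69, "dp": [0, 0, -25], "delta_rot": [0, 0, 0]}
    - {"hand": 65, "dp": [0, 0, -25], "delta_rot": [0, 0, 0]}
    - {"hand": 62, "dp": [0, 0, -25], "delta_rot": [0, 0, 0]}
    - {"hand": 60, "dp": [0, 0, -25], "delta_rot": [0, 0, 0]}
    - {"hand": 54, "dp": [0, 0, -25], "delta_rot": [0, 0, 0]}
    - {"hand": 54, "dp": [0, 0, -25], "delta_rot": [0, 0, 0]}

```text
clock: 21.9
eef_pos: [0.558, 0.3202, 0.0329]
orientation: [-2.318, -2.121, -0.0]
ft_force: [-0.2, -0.6, 2.3]
grip_width: 0.0596
gripper_force: 12.0
```

Request:
apply_moves:
  series:
    - {"hand": 54, "dp": [0, 0, 8], "delta_rot": [0, 0, 0]}
    - {"hand": 54, "dp": [0, 0, 35], "delta_rot": [0, 0, 0]}
    - {"hand": 54, "dp": [8, -15, 60], "delta_rot": [0, 0, 0]}
    - {"hand": 54, "dp": [22, -50, 65], "delta_rot": [0, 0, 0]}
    - {"hand": 54, "dp": [42, -98, 65], "delta_rot": [0, 0, 0]}
    - {"hand": 54, "dp": [57, -135, 65], "delta_rot": [0, 0, 0]}
    - {"hand": 54, "dp": [63, -149.5, 50], "delta_rot": [0, 0, 0]}
    - {"hand": 54, "dp": [63, -149.5, 20], "delta_rot": [0, 0, 0]}
    - {"hand": 54, "dp": [63, -149.5, 10], "delta_rot": [0, 0, 0]}
    - {"hand": 54, "dp": [63, -149.5, 10], "delta_rot": [0, 0, 0]}

```text
clock: 23.15
eef_pos: [0.62, 0.1717, 0.0417]
orientation: [-2.316, -2.121, 0.003]
ft_force: [-0.9, 0.3, 0.0]
grip_width: 0.0595
gripper_force: 12.0
```

Run:
```python
from h import *
o=get_obs(); print(o["eef_pos"],o["grip_width"])
p=capture("top"); save(p,"t4.png",(195,160,315,260),6)
m=np.zeros((400,640),bool); m[187:222,200:242]=1;P=cloud(p,m)
Q=P[(P[:,2]>.026)&(P[:,2]<.045)]*1e3; print(cv2.minAreaRect(Q[:,:2].astype(np.float32)),Q.mean(0))
m=np.zeros((400,640),bool); m[165:205,250:292]=1;P=cloud(p,m)*1e3
Q=P[(P[:,2]>50)&(P[:,2]<62)]; print(len(Q), cv2.minEnclosingCircle(Q[:,:2].astype(np.float32)) if len(Q) else "",Q.mean(0))
```

```text
[0.62004388 0.17169197 0.04170043] 0.05948109199316523
((557.1395874023438, 333.5361328125), (67.62149810791016, 53.26381301879883), 85.28367614746094) [556.23900952 334.28762675  31.06395205]
22 ((619.2926025390625, 148.4885711669922), 19.800025939941406) [617.53447911 147.40802338  53.7474008 ]
```

View pics/t4.png

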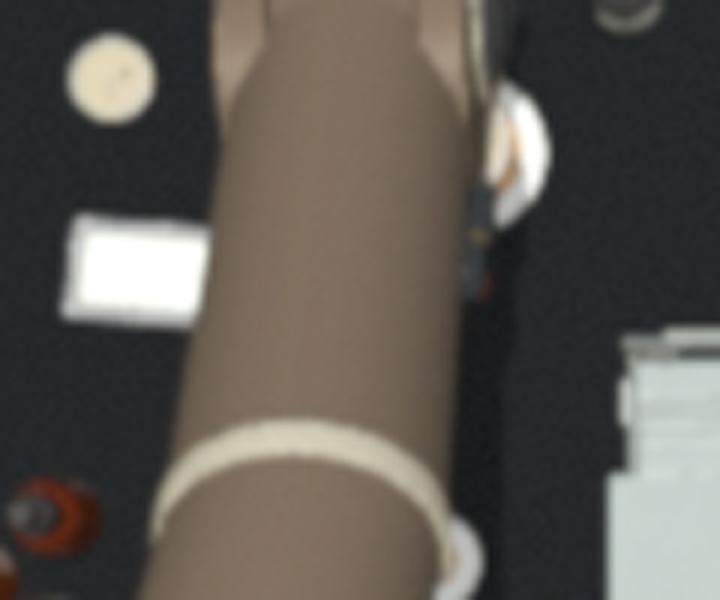

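The dish is held over its plate. Its edge is visible around (497,150), and the slide box at (135,270) is undisturbed. I'll lower it.

Request:
apply_moves:
  series:
    - {"hand": 54, "dp": [0.5, -0.5, -15], "delta_rot": [0, 0, 0]}
    - {"hand": 54, "dp": [0.5, -0.5, -26], "delta_rot": [0, 0, 0]}
    - {"hand": 54, "dp": [0.5, -0.5, -30], "delta_rot": [0, 0, 0]}
    - {"hand": 54, "dp": [0.5, -0.5, -31], "delta_rot": [0, 0, 0]}
    - {"hand": 54, "dp": [0.5, -0.5, -31], "delta_rot": [0, 0, 0]}

```text
clock: 23.82
eef_pos: [0.6217, 0.1701, 0.0119]
orientation: [2.318, 2.12, 0.0]
ft_force: [0.8, -0.3, -0.6]
grip_width: 0.0597
gripper_force: 12.0
```

Request:
apply_moves:
  series:
    - {"hand": 54, "dp": [0, 0, -0.6], "delta_rot": [0, 0, 0]}
    - {"hand": 54, "dp": [0, 0, -1.2], "delta_rot": [0, 0, 0]}
    - {"hand": 54, "dp": [0, 0, -1.2], "delta_rot": [0, 0, 0]}

```text
clock: 24.2
eef_pos: [0.6217, 0.1702, 0.0109]
orientation: [2.318, 2.12, 0.001]
ft_force: [-0.3, -0.5, 2.0]
grip_width: 0.0599
gripper_force: 12.0
```

Request:
apply_moves:
  series:
    - {"hand": 54, "dp": [0, 0, -0.5], "delta_rot": [0, 0, 0]}
    - {"hand": 61, "dp": [0, 0, 0], "delta_rot": [0, 0, 0]}
    - {"hand": 65, "dp": [0, 0, 0], "delta_rot": [0, 0, 0]}
    - {"hand": 75, "dp": [0, 0, 0], "delta_rot": [0, 0, 0]}
    - {"hand": 80, "dp": [0, 0, 15], "delta_rot": [0, 0, 0]}
    - {"hand": 80, "dp": [0, 0, 60], "delta_rot": [0, 0, 0]}
    - {"hand": 80, "dp": [-20, 45, 80], "delta_rot": [0, 0, 0]}
    - {"hand": 80, "dp": [-42, 98, 80], "delta_rot": [0, 0, 0]}
    - {"hand": 80, "dp": [-60, 145, 80], "delta_rot": [0, 0, 0]}
    - {"hand": 80, "dp": [-64, 154, 80], "delta_rot": [0, 0, 0]}

```text
clock: 25.45
eef_pos: [0.5553, 0.3292, 0.0913]
orientation: [-2.31, -2.126, -0.002]
ft_force: [1.3, -0.8, -0.2]
grip_width: 0.0798
gripper_force: 0.0
```

Run:
```python
from h import *
o=get_obs(); print(o["eef_pos"],o["grip_width"])
p=capture("top"); save(p,"t5.png",(195,160,315,260),6)
m=np.zeros((400,640),bool); m[165:205,250:292]=1;P=cloud(p,m)*1e3
Q=P[(P[:,2]>17)&(P[:,2]<35)]; print(len(Q), cv2.minEnclosingCircle(Q[:,:2].astype(np.float32)),Q.mean(0))
```

```text
[0.55532462 0.32921034 0.09133015] 0.07977491192837023
300 ((622.488525390625, 170.44509887695312), 31.771669387817383) [622.23941604 169.9693229   23.19163341]
```

View pics/t5.png

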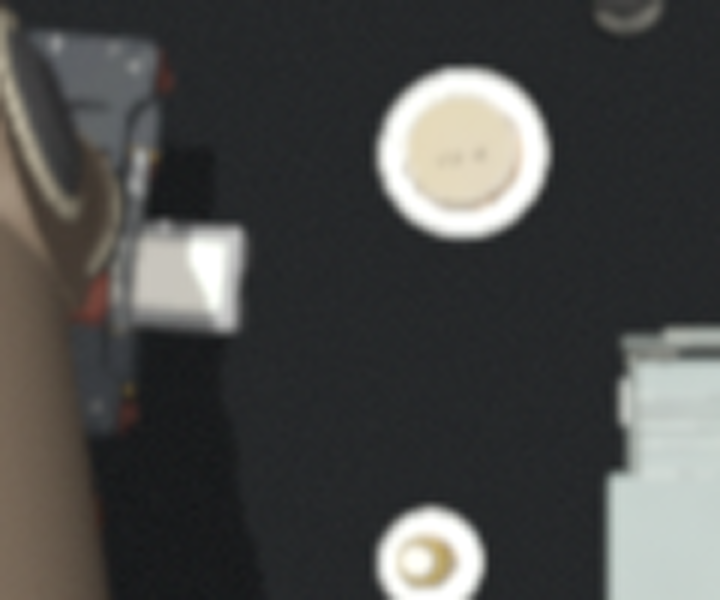

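The dish lies centred on its plate at (463,153). Last is the slide box.

Request:
apply_moves:
  series:
    - {"hand": 80, "dp": [0, 0, -10], "delta_rot": [0, 0, 0]}
    - {"hand": 80, "dp": [0, 0, -50], "delta_rot": [0, 0, 0]}
    - {"hand": 80, "dp": [0, 0, -78], "delta_rot": [0, 0, 0]}
    - {"hand": 74, "dp": [0, 0, -84], "delta_rot": [0, 0, 0]}
    - {"hand": 66, "dp": [0, 0, -84], "delta_rot": [0, 0, 0]}
    - {"hand": 60, "dp": [0, 0, -84], "delta_rot": [0, 0, 0]}
    - {"hand": 55, "dp": [0, 0, -84], "delta_rot": [0, 0, 0]}
    - {"hand": 51, "dp": [0, 0, -84], "delta_rot": [0, 0, 0]}
    - {"hand": 44, "dp": [0, 0, -84], "delta_rot": [0, 0, 0]}
    - {"hand": 44, "dp": [0, 0, -84], "delta_rot": [0, 0, 0]}
  newtons: 25

```text
clock: 26.75
eef_pos: [0.557, 0.3246, 0.007]
orientation: [-2.317, -2.121, 0.0]
ft_force: [-4.2, 0.5, 6.3]
grip_width: 0.0495
gripper_force: 25.0
```

Request:
apply_moves:
  series:
    - {"hand": 44, "dp": [0, 0, 8], "delta_rot": [0, 0, 0]}
    - {"hand": 44, "dp": [0, 0, 35], "delta_rot": [0, 0, 0]}
    - {"hand": 44, "dp": [0, 0, 85], "delta_rot": [0, 0, 0]}
    - {"hand": 44, "dp": [5, -10, 135], "delta_rot": [0, 0, 0]}
    - {"hand": 44, "dp": [15, -35, 180], "delta_rot": [0, 0, 0]}
    - {"hand": 44, "dp": [28, -75, 210], "delta_rot": [0, 0, 0]}
    - {"hand": 44, "dp": [42, -125, 215], "delta_rot": [0, 0, 0]}
    - {"hand": 44, "dp": [55, -175, 215], "delta_rot": [0, 0, 0]}
    - {"hand": 44, "dp": [63, -230, 215], "delta_rot": [0, 0, 0]}
    - {"hand": 44, "dp": [63, -285, 215], "delta_rot": [0, 0, 0]}

```text
clock: 28.0
eef_pos: [0.6209, 0.0369, 0.2218]
orientation: [2.318, 2.119, 0.0]
ft_force: [0.3, -0.4, -2.7]
grip_width: 0.0498
gripper_force: 25.0
```

Request:
apply_moves:
  series:
    - {"hand": 44, "dp": [0, -55, 0], "delta_rot": [0, 0, 0]}
    - {"hand": 44, "dp": [0, -110, 0], "delta_rot": [0, 0, 2]}
    - {"hand": 44, "dp": [0, -165, 0], "delta_rot": [0, 0, 4.2]}
    - {"hand": 44, "dp": [-10, -215, 0], "delta_rot": [0, 0, 4.2]}
    - {"hand": 44, "dp": [-25, -265, 0], "delta_rot": [0, 0, 4.2]}
    - {"hand": 44, "dp": [-40, -305, -15], "delta_rot": [0, 0, 4.2]}
    - {"hand": 44, "dp": [-49, -327, -50], "delta_rot": [0, 0, 4.2]}
    - {"hand": 44, "dp": [-49, -330, -95], "delta_rot": [0, 0, 4.2]}
    - {"hand": 44, "dp": [-49, -330, -115], "delta_rot": [0, 0, 4.2]}
    - {"hand": 44, "dp": [-49, -330, -115], "delta_rot": [0, 0, 4.2]}

```text
clock: 29.25
eef_pos: [0.5711, -0.2902, 0.1056]
orientation: [-2.237, -2.203, 0.002]
ft_force: [1.1, 0.3, -1.2]
grip_width: 0.0497
gripper_force: 25.0
```

Run:
```python
from h import *
o=get_obs(); print(o["eef_pos"],o["orientation"],o["grip_width"])
p=capture("side"); save(p,"s6.png",(270,190,420,310),5)
r=regions_of(p,"slidebox_mid")
for x in r[:2]:
    P=cloud(p,x["mask"])*1e3; P=P[(P[:,1]<-200)&(P[:,2]>60)]; print(x["conf"],x["at"],len(P))
    if len(P)<20: continue
    F=P[P[:,2]<np.percentile(P[:,2],99)-8]; F=F[F[:,1]<-315]
    T=P[P[:,2]>np.percentile(P[:,2],99)-5]; print("top",np.median(T[:,2]),cv2.minAreaRect(T[:,:2].astype(np.float32)))
    if len(F)>10: f=np.polyfit(F[:,0],F[:,1],1); print("front",len(F),np.degrees(np.arctan(f[0])),np.median(F[:,1]),F.min(0),F.max(0))
```

```text
[ 0.57111304 -0.29019032  0.10562039] [-2.23664397e+00 -2.20317397e+00  1.65777339e-03] 0.0496989803060904
0.65 [368.3, 237.5] 513
top 128.54843807747625 ((567.6005249023438, -293.72052001953125), (80.56231689453125, 46.8629035949707), 88.25395202636719)
front 197 -6.282583605437079 -331.3023757099944 [ 542.83820283 -335.20903832   98.480486  ] [ 592.87977745 -315.39776642  121.99882051]
```

View pics/s6.png

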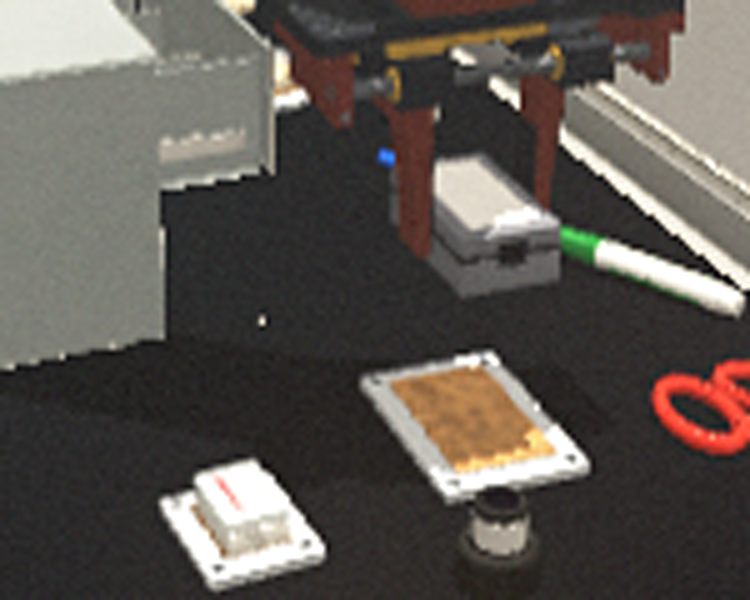

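The slide box is held level, with its clasp end at (515,250), aligned over its plate at (475,420). I'll lower it with a 1 mm correction.

Request:
apply_moves:
  series:
    - {"hand": 44, "dp": [0.4, 1, -40], "delta_rot": [0, 0, 0]}
    - {"hand": 44, "dp": [0.4, 1, -75], "delta_rot": [0, 0, 0]}
    - {"hand": 44, "dp": [0.4, 1, -86], "delta_rot": [0, 0, 0]}
    - {"hand": 44, "dp": [0.4, 1, -88.5], "delta_rot": [0, 0, 0]}
    - {"hand": 44, "dp": [0.4, 1, -88.5], "delta_rot": [0, 0, 0]}

```text
clock: 29.98
eef_pos: [0.5729, -0.2905, 0.0197]
orientation: [2.237, 2.202, 0.001]
ft_force: [0.3, -0.6, -1.9]
grip_width: 0.0498
gripper_force: 25.0
```

Request:
apply_moves:
  series:
    - {"hand": 44, "dp": [0, 0, -0.6], "delta_rot": [0, 0, 0]}
    - {"hand": 44, "dp": [0, 0, -1.2], "delta_rot": [0, 0, 0]}
    - {"hand": 44, "dp": [0, 0, -1.2], "delta_rot": [0, 0, 0]}

```text
clock: 30.35
eef_pos: [0.5721, -0.2899, 0.0171]
orientation: [2.238, 2.204, 0.0]
ft_force: [0.4, -0.1, -1.9]
grip_width: 0.0497
gripper_force: 25.0
```

Request:
apply_moves:
  series:
    - {"hand": 44, "dp": [0, 0, -0.8], "delta_rot": [0, 0, 0]}
    - {"hand": 44, "dp": [0, 0, -1.6], "delta_rot": [0, 0, 0]}
    - {"hand": 44, "dp": [0, 0, -1.6], "delta_rot": [0, 0, 0]}

```text
clock: 30.72
eef_pos: [0.5719, -0.2899, 0.0151]
orientation: [-2.239, -2.204, 0.0]
ft_force: [0.4, -0.7, -2.0]
grip_width: 0.05
gripper_force: 25.0
```

Request:
apply_moves:
  series:
    - {"hand": 44, "dp": [0, 0, -0.4], "delta_rot": [0, 0, 0]}
    - {"hand": 44, "dp": [0, 0, -0.8], "delta_rot": [0, 0, 0]}
    - {"hand": 44, "dp": [0, 0, -0.8], "delta_rot": [0, 0, 0]}

```text
clock: 31.1
eef_pos: [0.5719, -0.2899, 0.015]
orientation: [-2.239, -2.204, -0.0]
ft_force: [-1.7, 1.5, 4.7]
grip_width: 0.0498
gripper_force: 25.0
```

Request:
apply_moves:
  series:
    - {"hand": 52, "dp": [0, 0, 0], "delta_rot": [0, 0, 0]}
    - {"hand": 56, "dp": [0, 0, 0], "delta_rot": [0, 0, 0]}
    - {"hand": 66, "dp": [0, 0, 0], "delta_rot": [0, 0, 0]}
    - {"hand": 78, "dp": [0, 0, 5], "delta_rot": [0, 0, 0]}
    - {"hand": 80, "dp": [0, 0, 40], "delta_rot": [0, 0, 0]}
    - {"hand": 80, "dp": [0, 0, 100], "delta_rot": [0, 0, 0]}
    - {"hand": 80, "dp": [0, 0, 160], "delta_rot": [0, 0, 0]}
    - {"hand": 80, "dp": [10, 40, 200], "delta_rot": [0, 0, 0]}
    - {"hand": 80, "dp": [20, 95, 215], "delta_rot": [0, 0, 0]}
    - {"hand": 80, "dp": [30, 150, 215], "delta_rot": [0, 0, 0]}

```text
clock: 32.35
eef_pos: [0.6028, -0.1389, 0.2317]
orientation: [2.238, 2.201, 0.004]
ft_force: [0.4, 0.2, 0.8]
grip_width: 0.0802
gripper_force: 0.0
```

Run:
```python
from h import *
p=capture("side"); save(p,"s7.png",(300,230,420,320),6)
m=np.zeros((400,640),bool); m[240:300,330:400]=1; P=cloud(p,m)*1e3
T=P[(P[:,2]>33)&(P[:,2]<45)&(P[:,1]>-350)&(P[:,1]<-230)]; print(cv2.minAreaRect(T[:,:2].astype(np.float32)))
q=capture("top"); P=None
m=np.zeros((400,640),bool); m[180:230,395:450]=1; P=cloud(q,m)*1e3; T=P[(P[:,2]>30)&(P[:,2]<52)]; print(len(T),cv2.minAreaRect(T[:,:2].astype(np.float32)))
for n,s in(("case_mid",.061),("ocular_mid",.045)):
    for r in regions_of(q,n)[:1]: print(n,r["at"],top(cloud(q,r["mask"])))
for n in("case_mid","ocular_mid"):
    for r in regions_of(p,n)[:1]: print(n,r["at"],top(cloud(p,r["mask"])))
```

```text
((569.7650146484375, -290.0692138671875), (88.07189178466797, 50.9736213684082), 88.60103607177734)
483 ((573.10400390625, -289.31011962890625), (53.2386474609375, 87.36550903320312), 0.1526588499546051)
case_mid [300.0, 154.9] (np.float64(0.06115394191443606), (705.43017578125, 83.98820495605469), (32.17713165283203, 30.27979278564453), 0.5681265592575073)
ocular_mid [458.5, 214.7] (np.float64(0.04523402655794268), (531.8402099609375, -401.7955322265625), (19.085430145263672, 17.5206298828125), 58.153133392333984)
case_mid [350.9, 203.9] (np.float64(0.05494827249154775), (699.1185302734375, 86.8002700805664), (31.57419204711914, 39.07371520996094), 8.526545524597168)
ocular_mid [367.6, 299.7] (np.float64(0.04169787191175815), (531.1467895507812, -404.90936279296875), (21.294078826904297, 20.273828506469727), 36.00657272338867)
```

View pics/s7.png

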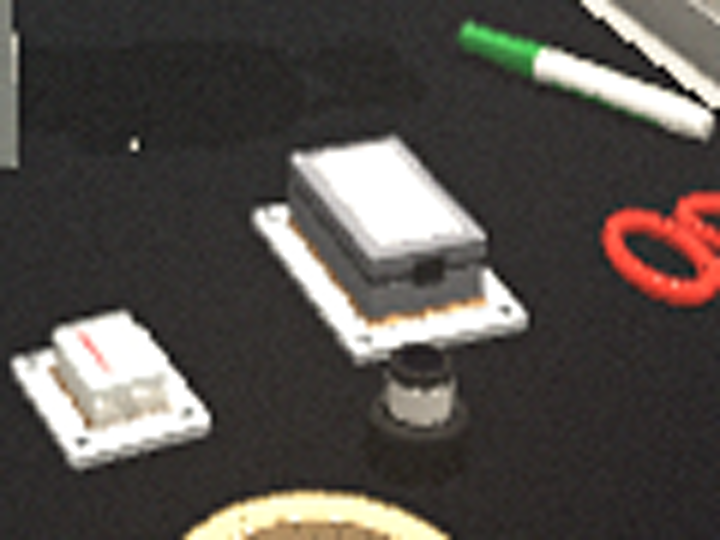

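The slide box (390,230 in the crop) is centred on its plate to about 1 mm and square with it. The bystanders haven't moved and the gripper is clear, so I'm handing in.

```bash
python3 -c "
from rig import *
print(close_job())"
```

```text
the job is handed in; nothing more can be done
None
```

The pile is apart in the order asked, each thing is upright in the middle of its plate by the camera checks, the objective case and spare eyepiece are unmoved, and the job was handed in at about 32 s.

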